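Swap the battery packs on the charging bench

ROBOT

A 6-joint arm with a two-finger parallel gripper is mounted at the origin on the work surface. World frame = base frame: x ahead of the robot, y to its left, z up, the work surface at z = 0. Lengths are in mm, angles in rad, forces in N, time in s.
With the tool pointing down it reaches from about 400 to 925 mm from the base axis. Payload 3.4 kg.
Tool frame: the origin (TCP) lies on the centre line of the jaws, within the pads' length; the fingertips stand 11 mm ahead of it and the grasp point (between the pads) lies 8 mm behind it; z points along the fingers, y is the line along which they close (so a half turn about z gives the same grasp; the last joint's range is limited). The gripper opens to 85 mm and grips with 20 to 120 N. Pads are 22 mm wide; open, the fingers measure 114 mm over their backs; the gripper's body (76 mm by 85 mm) begins 54 mm behind the grasp point. The pads swing forward as they close: fully open they stand 13 mm farther back than shut.
Start: joints at [-1.383, 0.307, 1.506, -0, 1.328, -0.073], TCP at [148.241, -555.568, 242.305] pointing down, gripper open.
Joint ranges: [-3.12, 3.12], [-1.05, 2.28], [0.14, 2.33], [-1.42, 4.57], [0.1, 2.73], [-2.68, 2.68]. Speed limits (rad/s): [2.57, 2.57, 3.14, 3.14, 3.14, 3.14].

INTERFACE

Orientations are given as a unit quaternion [w, x, y, z].
In Python, from plant import robot gives the robot as it stands.
- The arm moves only by the tool play_rows, never from a script. Its argument "deltas" is a list of rows, each a list of 3 entries, a list of its own where there are three numbers: the finger opening in cm, from 0 to 8.54, then the shift along the tool's x, y, z in cm, then the turn, a rotation vector about the tool's x, y, z in rad. In form: [[gripper, [dx, dy, dz], [wx, wy, wz]], ...]. A call has 1 to 5 rows; each row is the pose to reach, as a shift and turn from the pose commanded when the call began, along the tool's axes at that moment; what a row does not reach only later rows make up. A row lasts 1/8 s, in which the tool goes at most 62.5 mm and 10.7 degrees, less where a joint would pass 70% of its speed; a pose out of reach is approached as far as the arm can. A call with a gripper value outside its range is refused whole. The fingers move at their own pace and stop on an object; the grip force is fixed at half the most. Time passes only in rows, so rows that repeat a pose let the fingers close. It gives the time, the measured TCP pose, the force, the opening and the grip force at its end, in the units of the state.
- robot.read_state(): the state, without advancing time (a new reading comes with each control period).
- robot.capture(name): name is "scene" or "side" or "wrist"; returns (picture, depth): 480x640x3 uint8, red, green, blue; 480x640 float32, mm along the optical axis (not along the pixel's ray), 0 where there is no reading.
- robot.get_calibration(name): a dict with "fx", "fy", "cx", "cy" (pixels), "dist" ([k1, k2, p1, p2, k3] as OpenCV has them; the pictures are not rectified), "position" and "attitude" of the camera in the world; the wrist camera has in their place "mount" (4x4, takes a point from camera to tool coordinates, whose origin is the TCP and whose axes are the flange's). Camera axes: x right, y down, z forward; pixel columns grow to the right and rows downward; lengths in mm; the calibration is good to about 2 mm. A picture is of the moment at which its call begins: read the wrist's pose just before it. get_calibration takes no time and is no camera call.
- robot.close_job(): hands the job in; it is judged then, once.
Trained networks look in the newest picture that a camera, given by its name, has taken for a name from the list of things; names that differ only in an ending like _2 or _b are one class to them, and where a whole thing is asked for, a point or a joint stands for the part that bears it (a point fixed in the world has none). Each returns a list of dicts, best first, with "conf" (0 to 1); they miss things now and then, are a little off and sometimes report something else, mostly with a low value. They report only what shows in the picture. A call takes as long as a camera call. They do not tell look-alikes from the thing itself.
- robot.recognise(name, camera): "at" ([x, y, z] in mm, in world coordinates, good to about 4 mm: the middle of the surface that is visible of it).
The state is a dict: "clock": time; "joints": joint angles; "joint_velocities": joint speeds; "joint_efforts": joint torques, N m; "tool_pos": TCP position; "eef_rot": TCP orientation; "ft_force": force on the tool from outside, world axes, zero at the start; "ft_torque": the same for the moment, N m; "grip_width": finger opening in mm; "finger_force": force on a finger pad.
Only numpy, scipy, OpenCV 4.12 (cv2) and the standard library are available. Lean on these libraries where they do the work, as an engineer would, in place of code of your own. Each camera call takes 0.05 s, during which the arm holds its last target. There are 200 camera calls.

TASK

The blue and the yellow battery pack stand in each other's charging cradles: swap them, so that each stands upright in the cradle of its own colour, between the rails and pushed fully home with its terminals (black end) against the contact block. Only when both are home, switch the charger on by swinging its red lever fully over to the other side. Keep the packs upright all the while, and leave the meter, reel, bin and wrench where they are.

Things in the scene. Friction and masses are not known exactly. Their poses are not given: they have to be found in the camera images.
- pack_blue_center (a point): Centre (half-way up) of the blue battery pack: a rigid blue brick 110 mm long (its x), 55 mm wide (its y), 75 mm high (its z), about 0.6 kg, with a black band at its terminal end (+x). It is gripped across the 55 mm width. At the start it stands in the yellow cradle, upright, terminal end towards that cradle's contact block but not always touching it.
- pack_yellow_center (a point): Centre (half-way up) of the yellow battery pack: a rigid yellow brick 110 mm long (its x), 55 mm wide (its y), 75 mm high (its z), about 0.6 kg, with a black band at its terminal end (+x). It is gripped across the 55 mm width. At the start it stands in the blue cradle, upright, terminal end towards that cradle's contact block but not always touching it.
- pack_blue: The blue pack's body frame, origin at the centre of its underside, 37.5 mm below its centre; x points to its terminal end.
- pack_yellow: The yellow pack's body frame, origin at the centre of its underside, 37.5 mm below its centre; x points to its terminal end.
- pack_blue_terminals (a point): Blue pack's brass terminals: middle of its +x end face, 20 mm above its underside.
- pack_yellow_terminals (a point): Yellow pack's brass terminals: middle of its +x end face, 20 mm above its underside.
- cradle_blue: The blue charging cradle, fixed on the bench. Origin on the bench, straight below the centre of a pack that is fully home; x points to its contact block, z up. Black base plate 12 mm thick, x -92 to +77 mm, 90 mm wide; the pack stands on it (its centre then 49.5 mm above the bench). Two blue side rails, 10 mm above the plate, x -44 to +55 mm, leave 65 mm between them for the 55 mm pack. The -x end is open.
- cradle_yellow: The yellow charging cradle, fixed on the bench. Origin on the bench, straight below the centre of a pack that is fully home; x points to its contact block, z up. Black base plate 12 mm thick, x -92 to +77 mm, 90 mm wide; the pack stands on it (its centre then 49.5 mm above the bench). Two yellow side rails, 10 mm above the plate, x -44 to +55 mm, leave 65 mm between them for the 55 mm pack. The -x end is open.
- cradle_blue_contacts (a point): Contacts of the blue cradle: middle of the pack-side face of its blue contact block, 55.5 mm along x from the cradle's origin, 32 mm above the bench. A pack that is fully home has its terminal end against this face. The block is 20 mm thick, 85 mm wide, its top 57 mm above the bench.
- cradle_yellow_contacts (a point): Contacts of the yellow cradle: middle of the pack-side face of its yellow contact block, 55.5 mm along x from the cradle's origin, 32 mm above the bench. A pack that is fully home has its terminal end against this face. The block is 20 mm thick, 85 mm wide, its top 57 mm above the bench.
- charger: Grey charger box fixed to the bench, 110 x 100 x 40 mm high, origin at the centre of its underside; the switch lever on its top swings in its x-z plane. Its x points roughly away from the robot. The bench on its robot side, between the cradles, is clear: room to park a pack about 0.45 m in front of the robot.
- switch_tip (a point): Tip of the red switch lever, the centre of its 26 mm red ball, 80 mm from the pivot. The pivot lies above the charger's origin, 62 mm above the bench. Off, the lever leans 0.5 rad from vertical to the charger's -x; on, 0.5 rad to its +x.
- switch (a joint): Angle of the switch lever: 0 is off (lever leaning to the charger's -x, towards the robot), 1.0 rad is its stop, fully on (leaning to the charger's +x, away from the robot). It stays where it is left; a light push near the tip moves it. At the start it is between 0 and 0.15.
- meter: Orange hand-held multimeter lying flat, 150 x 75 x 40 mm, bystander; origin at the centre of its underside.
- reel: Grey solder reel standing on its flange, 64 mm diameter, 46 mm high, bystander; origin at the centre of its underside.
- bin: Red open parts bin, 120 x 90 x 45 mm, bystander; origin at the centre of its underside.
- wrench: Steel wrench lying flat, about 170 mm long, bystander.
Things that resemble listed ones, but are neither listed nor needed, are in the scene too. There is more than one size of the charger; the job needs the smallest. What is shaped like the pack_blue but pink is not meant.

How it is judged:
By the outcome, as a careful person would: the job done as asked, in the order asked, and still so for the second after the job is handed in, with the robot touching nothing.
It also fails if it takes over 69 s, if anything falls off the work surface, if the arm or the gripper's body presses on something with over 40 N, if the wrist force passes 120 N, or if a joint passes its speed limit or range.

## Working session

There is one attempt and no reset: what is moved stays moved. The work goes in short steps, Python scripts to look and compute and a tool call to move; the robot and the scene stay as the last step left them, time stands still between calls to the robot, and variables do not carry over. Pictures are saved under pics/ and viewed, at most 10 in all, crops included, and the job is handed in when it is done.

Besides the shell and the picture viewer there is one more tool, called after ">>>" in YAML: its name, and indented under it one key for each argument. play_rows: Moves the arm, as the interface text tells. Its arguments: {"type":"object","properties":{"deltas":{"type":"array","items":{"type":"array"}}},"required":["deltas"]}

```bash
ls; mkdir -p pics; cat > h.py <<'E'
import numpy as np, cv2
from plant import robot
from scipy.spatial.transform import Rotation as R
def Rq(q): return R.from_quat([q[1],q[2],q[3],q[0]]).as_matrix()
def campose(name):
    c=robot.get_calibration(name)
    if 'mount' in c:
        s=robot.read_state(); T=np.array(c['mount']); Rt=Rq(s['eef_rot'])
        return c,Rt@T[:3,:3],Rt@T[:3,3]+np.array(s['tool_pos'])
    a=np.array(c['attitude'])
    return c,(Rq(a) if a.size==4 else a.reshape(3,3)),np.array(c['position'])
def cloud(name):
    c,Rw,p=campose(name)
    img,d=robot.capture(name)
    K=np.array([[c['fx'],0,c['cx']],[0,c['fy'],c['cy']],[0,0,1]])
    u,v=np.meshgrid(np.arange(640.),np.arange(480.))
    n=cv2.undistortPoints(np.stack([u.ravel(),v.ravel()],1)[:,None],K,np.array(c['dist'],float))[:,0].reshape(480,640,2)
    P=np.dstack([n[...,0]*d,n[...,1]*d,d])@Rw.T+p
    P[d==0]=np.nan
    return img,P
def save(img,n): cv2.imwrite('pics/'+n+'.png',cv2.cvtColor(img,cv2.COLOR_RGB2BGR))
E
python3 - <<'E'
from h import *
print(robot.get_calibration('scene'));print(robot.read_state())
for n in ['scene','side']:
    img,P=cloud(n); save(img,n+'0'); np.savez('/tmp/'+n,img=img,P=P)
    for t in ['pack_blue','pack_yellow','cradle_blue','cradle_yellow','charger','switch_tip','meter','reel','bin','wrench']:
        print(n,t,[(np.round(r['at']).tolist(),round(r['conf'],2)) for r in robot.recognise(t,n)])
E
```

```text
pics
{'fx': 507.381763445923, 'fy': 507.381763445923, 'cx': 315.8466578124864, 'cy': 244.56571756514302, 'dist': array([-0.05298821,  0.        ,  0.        ,  0.        ,  0.        ]), 'position': array([1137.04769985, -284.27790241, 1301.45263419]), 'attitude': array([-0.22374491,  0.8033018 ,  0.53402213, -0.1395163 ])}
{'clock': 0.0, 'joints': array([-1.38344994e+00,  3.07618285e-01,  1.50767296e+00,  7.79448967e-06,
        1.32836983e+00, -7.34708903e-02]), 'joint_velocities': array([-0.00040007,  0.00172576, -0.00045761,  0.00040294,  0.00017342,
       -0.00062428]), 'joint_efforts': array([ 2.46063782e-04, -4.57538867e+01, -2.51913232e+01,  1.42938270e-04,
        1.36584850e-02,  2.22431771e-05]), 'tool_pos': array([ 148.14682306, -554.90199213,  241.35522022]), 'eef_rot': array([-1.03275041e-03,  9.91508429e-01,  1.30038323e-01, -5.50776583e-05]), 'ft_force': array([-0.64600968,  0.00320813,  0.10509101]), 'ft_torque': array([0.06285679, 0.00509001, 0.0276    ]), 'finger_force': 0.0, 'grip_width': 85.51635739685351}
scene pack_blue [([636.0, 326.0, 75.0], 0.8), ([560.0, 1
[... 607 characters left out ...]
ne wrench [([756.0, -202.0, 4.0], 0.78)]
side pack_blue [([531.0, 199.0, 77.0], 0.72), ([608.0, 361.0, 69.0], 0.64)]
side pack_yellow [([544.0, -154.0, 69.0], 0.8)]
side cradle_blue [([549.0, -154.0, 15.0], 0.79), ([525.0, 207.0, 16.0], 0.53)]
side cradle_yellow [([524.0, 206.0, 17.0], 0.62)]
side charger [([648.0, 53.0, 36.0], 0.94), ([197.0, 297.0, 58.0], 0.79), ([256.0, -215.0, 58.0], 0.72)]
side switch_tip [([173.0, 265.0, 186.0], 0.85), ([632.0, 33.0, 133.0], 0.46)]
side meter [([477.0, -418.0, 32.0], 0.91), ([532.0, 193.0, 77.0], 0.57)]
side reel [([758.0, 168.0, 46.0], 0.7)]
side bin [([441.0, 450.0, 16.0], 0.79)]
side wrench [([748.0, -197.0, 7.0], 0.8), ([536.0, 198.0, 76.0], 0.41)]
```

View pics/scene0.png

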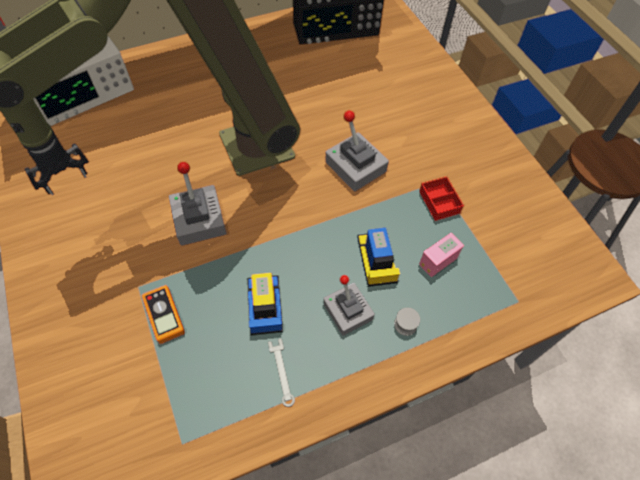

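```bash
cat > fit.py <<'E'
from h import *
def packfit(P,img,c,z0=78,z1=100,r=110):
    c=np.array(c); m=(P[...,2]>z0)&(P[...,2]<z1)&(np.hypot(P[...,0]-c[0],P[...,1]-c[1])<r)
    Q=P[m]; rect=cv2.minAreaRect(Q[:,:2].astype(np.float32)); 
    hsv=cv2.cvtColor(img,cv2.COLOR_RGB2HSV)[m]; dark=Q[hsv[:,2]<70]
    return rect,np.median(Q[:,2]),(dark[:,:2].mean(0) if len(dark) else None),len(Q),len(dark)
E
python3 - <<'E'
from fit import *
for n in ['scene','side']:
    f=np.load('/tmp/'+n+'.npz'); img,P=f['img'],f['P']
    for c in [(555,180),(565,-175)]: print(n,c,packfit(P,img,c))
    # contact blocks tops
    for c in [(615,145),(618,-192)]:
        m=(P[...,2]>53)&(P[...,2]<61)&(np.hypot(P[...,0]-c[0],P[...,1]-c[1])<90); Q=P[m]
        print('block',len(Q),cv2.minAreaRect(Q[:,:2].astype(np.float32)) if len(Q)>5 else 0)
        m=(P[...,2]>19)&(P[...,2]<25)&(np.hypot(P[...,0]-c[0],P[...,1]-c[1])<150);Q=P[m]
        print('rails',len(Q),cv2.minAreaRect(Q[:,:2].astype(np.float32)) if len(Q)>5 else 0)
    m=(P[...,2]>36)&(P[...,2]<44)&(np.hypot(P[...,0]-670,P[...,1]-25)<90); Q=P[m]
    print('charger',len(Q),cv2.minAreaRect(Q[:,:2].astype(np.float32)))
    m=(P[...,2]>110)&(np.hypot(P[...,0]-640,P[...,1]-25)<90); Q=P[m]; print('tip',len(Q),Q.mean(0) if len(Q) else 0)
E
```

```text
scene (555, 180) (((551.7216796875, 178.38206481933594), (56.80984115600586, 115.44865417480469), 75.75857543945312), np.float64(87.045072739886), array([598.36328357, 163.81685747]), 700, 121)
scene (565, -175) (((561.3651733398438, -174.8597412109375), (55.49340057373047, 112.56963348388672), 73.8580093383789), np.float64(87.01289818970406), array([ 607.87654686, -187.20264747]), 804, 127)
block 217 ((589.4405517578125, 174.19561767578125), (83.81901550292969, 101.42195892333984), 65.69253540039062)
rails 145 ((636.7705078125, 190.1796875), (189.1049346923828, 283.64471435546875), 64.33900451660156)
block 234 ((626.1104125976562, -195.0496826171875), (84.29033660888672, 34.28023147583008), 73.40923309326172)
rails 193 ((567.3038330078125, -177.28762817382812), (84.70109558105469, 157.5555877685547), 73.7268295288086)
charger 730 ((669.01416015625, 29.749309539794922), (111.07390594482422, 100.53125), 5.907695770263672)
tip 95 [636.46579172  25.04865945 137.16125446]
side (555, 180) (((547.9989013671875, 180.301513671875), (59.516021728515625, 113.47203826904297), 75.89736938476562)
[... 180 characters left out ...]
3.72355651855469), np.float64(87.71217727019791), array([ 605.50895291, -177.29650022]), 593, 35)
block 139 ((608.632568359375, 183.6546630859375), (65.87150573730469, 107.37513732910156), 37.103668212890625)
rails 362 ((631.6511840820312, 166.39453125), (225.32411193847656, 249.54525756835938), 35.8097038269043)
block 107 ((599.8841552734375, -153.41250610351562), (38.16142272949219, 106.9306869506836), 61.01006317138672)
rails 184 ((564.7359619140625, -151.5106658935547), (163.50704956054688, 58.60628128051758), 3.943936347961426)
charger 573 ((665.0149536132812, 32.803466796875), (113.84139251708984, 104.43616485595703), 7.1567463874816895)
tip 107 [628.71374863  31.63523488 135.97881913]
```

View pics/side0.png

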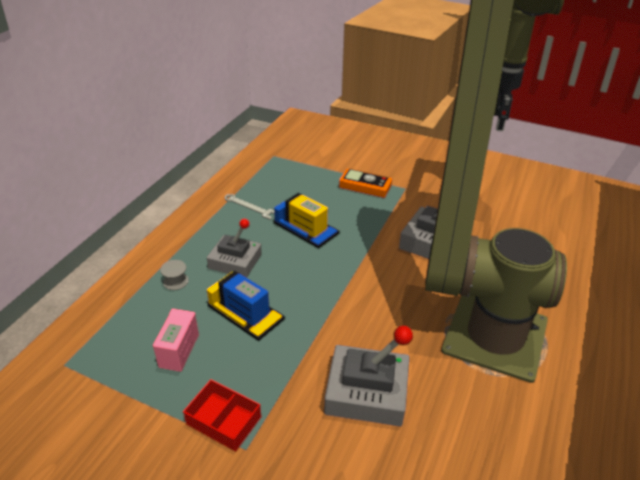

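The scene picture shows the yellow pack at px (262,290) in the blue cradle and the blue pack at (378,242) in the yellow cradle. The small charger is at (348,305) with its red ball at (345,280), and the pink decoy is at (441,255). The side picture agrees. I'll go above the yellow pack and measure with the wrist camera.

```bash
cat > go.py <<'E'
from h import *
import sys
def go(x,y,z,yaw):
    s=robot.read_state(); Rt=Rq(s['eef_rot']); yw=np.radians(yaw)
    Rd=np.array([[np.cos(yw),np.sin(yw),0],[np.sin(yw),-np.cos(yw),0],[0,0,-1]])
    d=Rt.T@(np.array([x,y,z])-s['tool_pos'])/10; w=R.from_matrix(Rt.T@Rd).as_rotvec()
    print('t',round(s['clock'],2),'pos',s['tool_pos'].round(1),'yaw',round(np.degrees(np.arctan2(Rt[1,0],Rt[0,0])),2),'j6',s['joints'][5].round(2),'F',s['ft_force'].round(1),'w',round(s['grip_width'],1))
    print('d cm',d.round(2),'w',w.round(3), 'rows',round(max(np.linalg.norm(d)/6.25,np.degrees(np.linalg.norm(w))/10.7),1))
if __name__=='__main__': go(*map(float,sys.argv[1:5]))
E
python3 go.py 540 -170 300 -16; python3 -c "
from h import *
print(robot.get_calibration('wrist'))"
```

```text
t 1.1 pos [ 148.2 -555.6  242.3] yaw 14.94 j6 -0.07 F [-0.6  0.8 -0.4] w 85.5
d cm [ 47.79 -27.15  -5.77] w [-0.   -0.    0.54] rows 8.8
{'fx': 352.04969867138783, 'fy': 352.04969867138783, 'cx': 320.63480895298056, 'cy': 236.46866936034496, 'dist': array([-0.0146587,  0.       ,  0.       ,  0.       ,  0.       ]), 'mount': array([[ 1.15177250e-05, -9.50612487e-01, -3.10380251e-01,
         7.90211239e+01],
       [ 9.99999973e-01, -6.14248895e-05,  2.25236598e-04,
        -3.52568472e-01],
       [-2.33177795e-04, -3.10380245e-01,  9.50612460e-01,
        -1.31431855e+02],
       [ 0.00000000e+00,  0.00000000e+00,  0.00000000e+00,
         1.00000000e+00]])}
```

>>> play_rows:
  deltas:
    - [8.5, [6, -3.4, -0.7], [0, 0, 0.07]]
    - [8.5, [12, -6.8, -1.4], [0, 0, 0.14]]
    - [8.5, [18, -10.2, -2.2], [0, 0, 0.2]]
    - [8.5, [24, -13.6, -2.9], [0, 0, 0.27]]
    - [8.5, [30, -17, -3.6], [0, 0, 0.34]]

```text
clock: 1.72
tool_pos: [371.2, -336.4, 275.3]
eef_rot: [0.0, 0.999, -0.041, 0.0]
ft_force: [-0.1, -0.1, 0.7]
grip_width: 85.0
finger_force: 0.0
```

>>> play_rows:
  deltas:
    - [8.5, [5.5, -0.6, -0.7], [0, 0, 0.07]]
    - [8.5, [11, -1.2, -1.4], [0, 0, 0.14]]
    - [8.5, [16, -2, -2.1], [0, 0, 0.2]]
    - [8.5, [19.9, -3.6, -2.1], [0, 0, 0.2]]
    - [8.5, [19.9, -3.6, -2.1], [0, 0, 0.2]]

```text
clock: 2.35
tool_pos: [574.1, -316.5, 295.0]
eef_rot: [-0.0, 0.991, -0.138, 0.0]
ft_force: [-1.5, 0.7, -0.6]
grip_width: 85.3
finger_force: 0.0
```

```bash
python3 - <<'E'
from fit import *
from go import go
go(560,-174,47,-16)
img,P=cloud('wrist'); save(img,'w1'); np.savez('/tmp/w1',img=img,P=P)
print(packfit(P,img,(560,-174)))
E
```

```text
t 2.35 pos [ 574.1 -316.5  295. ] yaw -15.81 j6 1.28 F [-1.5  0.7 -0.6] w 85.3
d cm [ -5.25 -13.31  24.81] w [-0.001 -0.     0.003] rows 4.6
(((559.3953247070312, -175.28030395507812), (54.67388916015625, 109.99990844726562), 73.68833923339844), np.float64(86.808989576816), array([ 607.37926606, -186.78540072]), 5312, 591)
```

View pics/w1.png

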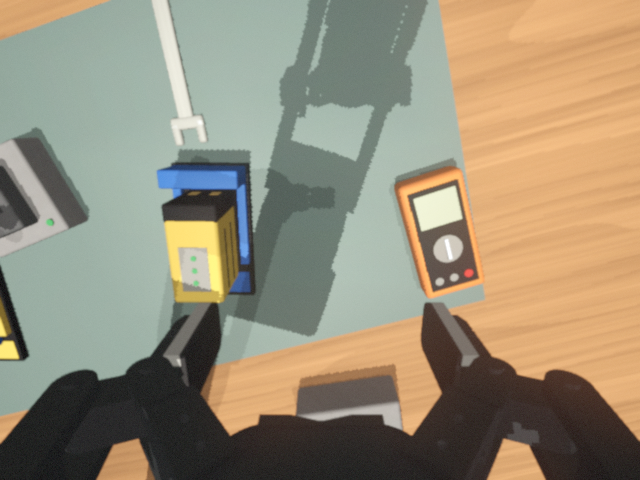

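The wrist picture shows the yellow pack at (200,245) in the blue cradle, with the blue block at (200,178). It also shows that my second leg stopped 140 mm short sideways. Next I'll fit the cradle.

```bash
cat >> fit.py <<'E'
def cradlefit(P,img,c,hue,yaw0,r=150):
    hsv=cv2.cvtColor(img,cv2.COLOR_RGB2HSV); col=(abs(hsv[...,0].astype(int)-hue)<12)&(hsv[...,1]>110)
    near=np.hypot(P[...,0]-c[0],P[...,1]-c[1])<r
    out={}
    b=P[col&near&(abs(P[...,2]-57)<3)]
    # local coordinates: block top only, ahead of the pack centre
    u=np.array([np.cos(np.radians(yaw0)),np.sin(np.radians(yaw0))]); n=np.array([-u[1],u[0]])
    loc=(b[:,:2]-c)@np.stack([u,n],1); b=b[loc[:,0]>40]; k=cv2.connectedComponents
    rb=cv2.minAreaRect(b[:,:2].astype(np.float32)); 
    l=(b[:,:2]-c)@np.stack([u,n],1)
    print('block',len(b),rb,'along pct',np.percentile(l[:,0],[1,50,99]).round(1),'across',np.percentile(l[:,1],[1,99]).round(1),'z',np.median(b[:,2]))
    ra=P[col&near&(abs(P[...,2]-22)<2.5)]; l=(ra[:,:2]-c)@np.stack([u,n],1)
    for sgn in (1,-1):
        q=l[(l[:,1]*sgn>20)&(l[:,1]*sgn<60)&(abs(l[:,0])<75)]
        if len(q)>20: print('rail',sgn,len(q),'along',np.percentile(q[:,0],[1,99]).round(1),'across',np.percentile(q[:,1],[1,99]).round(1),'slope deg',np.degrees(np.polyfit(q[:,0],q[:,1],1)[0]).round(2))
    return
E
python3 - <<'E'
from fit import *
f=np.load('/tmp/w1.npz');img,P=f['img'],f['P']
print(cv2.cvtColor(img,cv2.COLOR_RGB2HSV)[[178,230],[200,243]])
cradlefit(P,img,np.array([559.4,-175.3]),108,-16.3)
E
```

```text
[[107 145 211]
 [107 133 215]]
block 1492 ((625.7127075195312, -195.58154296875), (84.29972076416016, 29.743560791015625), 73.36271667480469) along pct [64.7 74.5 83.9] across [-42.1  39.4] z 56.733102196530695
rail 1 59 along [48.5 57.4] across [32.2 41. ] slope deg -11.46
rail -1 669 along [-34.5  66.1] across [-42.9 -32.7] slope deg -0.74
```

```bash
python3 go.py 559.4 -175.3 47 -16.3
```

```text
t 2.4 pos [ 572.1 -317.   295. ] yaw -15.88 j6 1.28 F [ 0.3  0.1 -0.7] w 85.0
d cm [ -5.07 -13.28  24.81] w [-0.     0.001  0.007] rows 4.6
```

>>> play_rows:
  deltas:
    - [8.5, [-2, -5.5, 2], [0, 0, 0.007]]
    - [8.5, [-4, -11, 4], [0, 0, 0.007]]
    - [8.5, [-5.07, -13.28, 9], [0, 0, 0.007]]
    - [8.5, [-5.07, -13.28, 14], [0, 0, 0.007]]
    - [8.5, [-5.07, -13.28, 14], [0, 0, 0.007]]

```text
clock: 3.02
tool_pos: [554.6, -174.9, 152.6]
eef_rot: [-0.001, 0.99, -0.143, -0.005]
ft_force: [-0.7, -0.4, 0.0]
grip_width: 84.7
finger_force: 0.0
```

```bash
python3 go.py 559.4 -175.3 47 -16.3; python3 - <<'E'
from fit import *
img,P=cloud('wrist')
print(packfit(P,img,(560,-174)))
cradlefit(P,img,np.array([559.4,-175.3]),108,-16.3)
E
```

```text
t 3.02 pos [ 554.6 -174.9  152.6] yaw -16.41 j6 1.48 F [-0.7 -0.4  0. ] w 84.7
d cm [ 0.58 -0.1  10.56] w [-0.     0.01  -0.002] rows 1.7
(((559.173095703125, -174.52613830566406), (55.65708541870117, 109.93521881103516), 73.60929870605469), np.float64(86.85310061855733), array([ 605.32797638, -186.22095408]), 15623, 2526)
block 4598 ((625.069091796875, -194.98492431640625), (84.20043182373047, 30.1031436920166), 73.58387756347656) along pct [64.2 74.3 83.6] across [-41.5  40.4] z 56.68551847739606
rail 1 889 along [-34.   61.9] across [32.4 42.1] slope deg -1.92
rail -1 1241 along [-34.3  61.7] across [-42.6 -33.2] slope deg 0.69
```

>>> play_rows:
  deltas:
    - [8.5, [0, 0, 5], [0, 0, 0]]
    - [8.5, [0, 0, 10], [0, 0, 0]]
    - [8.5, [0, 0, 10.8], [0, 0, 0]]
    - [8.5, [0, 0, 10.8], [0, 0, 0]]
    - [5, [0, 0, 10.8], [0, 0, 0]]

```text
clock: 3.7
tool_pos: [561.2, -177.2, 50.5]
eef_rot: [0.001, 0.99, -0.143, 0.002]
ft_force: [0.7, -0.1, -0.4]
grip_width: 69.4
finger_force: 0.0
```

>>> play_rows:
  deltas:
    - [5, [0, 0, 0], [0, 0, 0]]
    - [5, [0, 0, 0], [0, 0, 0]]
    - [5, [0, 0, 0], [0, 0, 0]]
    - [5, [0, 0, 0], [0, 0, 0]]

```text
clock: 4.2
tool_pos: [561.0, -176.3, 50.3]
eef_rot: [0.0, 0.99, -0.143, 0.002]
ft_force: [0.0, 1.8, 8.7]
grip_width: 54.2
finger_force: 65.5
```

>>> play_rows:
  deltas:
    - [5, [0, 0, -3], [0, 0, 0]]
    - [5, [0, 0, -7], [0, 0, 0]]
    - [5, [-3.5, -3.3, -8], [0, 0, 0]]
    - [5, [-7.5, -7.2, -8], [0, 0, 0]]
    - [5, [-11.5, -11.1, -8], [0, 0, 0]]

```text
clock: 4.82
tool_pos: [478.4, -35.8, 127.9]
eef_rot: [-0.0, 0.99, -0.143, -0.0]
ft_force: [1.7, 0.8, -5.3]
grip_width: 54.1
finger_force: 66.5
```

>>> play_rows:
  deltas:
    - [5, [-3.9, -3.8, 0], [0, 0, 0]]
    - [5, [-3.9, -3.8, 3], [0, 0, 0]]
    - [5, [-3.9, -3.8, 6], [0, 0, 0]]
    - [5, [-3.9, -3.8, 8], [0, 0, 0]]
    - [5, [-3.9, -3.8, 8], [0, 0, 0]]

```text
clock: 5.45
tool_pos: [451.4, 10.6, 46.7]
eef_rot: [0.0, 0.99, -0.142, -0.002]
ft_force: [-0.4, 0.6, -5.5]
grip_width: 54.5
finger_force: 66.0
```

```bash
python3 go.py 455 10 38.8 -16.4
```

```text
t 5.45 pos [451.4  10.6  46.7] yaw -16.38 j6 1.79 F [-0.4  0.6 -5.5] w 54.5
d cm [ 0.36 -0.04  0.79] w [0.001 0.004 0.   ] rows 0.1
```

>>> play_rows:
  deltas:
    - [5, [0, 0, 0.4], [0, 0, 0]]
    - [5, [0, 0, 0.8], [0, 0, 0]]
    - [5, [0, 0, 0.9], [0, 0, 0]]
    - [5, [0, 0, 0.9], [0, 0, 0]]

```text
clock: 5.95
tool_pos: [453.6, 10.3, 39.1]
eef_rot: [-0.0, 0.99, -0.143, 0.0]
ft_force: [0.0, -0.3, -6.1]
grip_width: 54.4
finger_force: 66.2
```

```bash
python3 go.py 455 10 38.8 -16.4
```

```text
t 5.95 pos [453.6  10.3  39.1] yaw -16.4 j6 1.79 F [ 0.  -0.3 -6.1] w 54.4
d cm [ 0.15 -0.01  0.03] w [-0. -0. -0.] rows 0.0
```

>>> play_rows:
  deltas:
    - [5, [0, 0, 0.1], [0, 0, 0]]
    - [5, [0, 0, 0.1], [0, 0, 0]]
    - [8.5, [0, 0, 0.1], [0, 0, 0]]
    - [8.5, [0, 0, 0.1], [0, 0, 0]]
    - [8.5, [0, 0, 0.1], [0, 0, 0]]

```text
clock: 6.58
tool_pos: [453.8, 10.4, 37.9]
eef_rot: [-0.0, 0.99, -0.143, 0.0]
ft_force: [-0.6, -0.3, -0.1]
grip_width: 85.0
finger_force: 0.0
```

>>> play_rows:
  deltas:
    - [8.5, [0, 0, -1], [0, 0, 0]]
    - [8.5, [0, 0, -6], [0, 0, 0]]
    - [8.5, [0, 0, -11], [0, 0, 0]]
    - [8.5, [1, -5, -12], [0, 0, 0]]
    - [8.5, [2, -10, -12], [0, 0, -0.038]]

```text
clock: 7.2
tool_pos: [502.6, 101.3, 160.7]
eef_rot: [-0.001, 0.992, -0.124, 0.003]
ft_force: [0.6, -0.5, 0.3]
grip_width: 84.6
finger_force: 0.0
```

>>> play_rows:
  deltas:
    - [8.5, [1.3, -5, 0], [0, 0, 0]]
    - [8.5, [2.2, -8.6, 0], [0, 0, 0]]
    - [8.5, [2.2, -8.6, 0], [0, 0, 0]]
    - [8.5, [2.2, -8.6, 0], [0, 0, 0]]

```text
clock: 7.7
tool_pos: [542.4, 178.2, 157.9]
eef_rot: [0.0, 0.992, -0.123, -0.001]
ft_force: [-0.4, -0.7, 0.2]
grip_width: 85.0
finger_force: 0.0
```

```bash
python3 - <<'E'
from fit import *
from go import go
go(550,179,50,-14.2)
img,P=cloud('wrist'); save(img,'w2'); np.savez('/tmp/w2',img=img,P=P)
r=packfit(P,img,(550,179)); print(r)
cradlefit(P,img,np.array(r[0][0]),26,r[0][2]-90)
E
```

```text
t 7.7 pos [542.4 178.2 157.9] yaw -14.19 j6 2.06 F [-0.4 -0.7  0.2] w 85.0
d cm [ 0.73 -0.27 10.78] w [0.001 0.001 0.   ] rows 1.7
(((550.3196411132812, 178.57339477539062), (55.66038131713867, 109.52742767333984), 75.64370727539062), np.float64(86.87400090493065), array([594.37843634, 164.77026836]), 15105, 138)
block 3373 ((616.1880493164062, 160.25457763671875), (84.27397918701172, 27.554332733154297), 74.66507720947266) along pct [62.5 72.3 82.3] across [-42.7  39.7] z 56.67840236284104
rail 1 867 along [-35.6  61.2] across [31.4 41.9] slope deg -2.26
rail -1 744 along [-32.4  60. ] across [-43.4 -33.8] slope deg 0.82
```

View pics/w2.png

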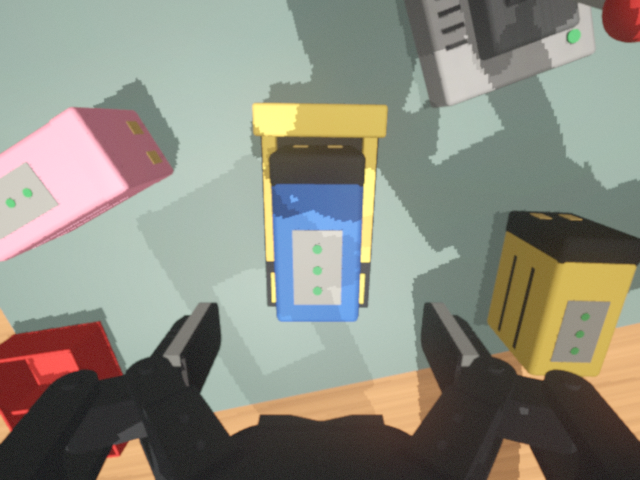

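The picture shows the blue pack at (320,235) in the yellow cradle, with the parked yellow pack upright at (565,290). Next is the grasp.

>>> play_rows:
  deltas:
    - [8.5, [0.6, -0.2, 3], [0, 0, 0.004]]
    - [8.5, [0.6, -0.2, 7], [0, 0, 0.004]]
    - [8.5, [0.6, -0.2, 10.8], [0, 0, 0.004]]
    - [8.5, [0.6, -0.2, 10.8], [0, 0, 0.004]]
    - [8.5, [0.6, -0.2, 10.8], [0, 0, 0.004]]

```text
clock: 8.38
tool_pos: [550.1, 178.5, 51.0]
eef_rot: [-0.0, 0.992, -0.126, 0.0]
ft_force: [-0.7, -0.5, 0.1]
grip_width: 84.8
finger_force: 0.0
```

>>> play_rows:
  deltas:
    - [5, [0, 0, 0], [0, 0, 0]]
    - [5, [0, 0, 0], [0, 0, 0]]
    - [5, [0, 0, 0], [0, 0, 0]]
    - [5, [0, 0, 0], [0, 0, 0]]
    - [5, [0, 0, 0], [0, 0, 0]]

```text
clock: 9.0
tool_pos: [550.7, 179.0, 51.7]
eef_rot: [-0.0, 0.992, -0.126, 0.002]
ft_force: [-0.5, -2.8, 7.7]
grip_width: 54.6
finger_force: 66.2
```

>>> play_rows:
  deltas:
    - [5, [0, 0, -4], [0, 0, 0]]
    - [5, [0, 0, -9.5], [0, 0, 0]]
    - [5, [-0.3, 4, -10.5], [0, 0, 0]]
    - [5, [-0.6, 9.5, -10.5], [0, 0, 0.01]]
    - [5, [-0.9, 15, -10.5], [0, 0, 0.02]]

```text
clock: 9.62
tool_pos: [501.9, 35.1, 154.6]
eef_rot: [0.0, 0.991, -0.135, -0.001]
ft_force: [0.9, -0.4, -7.4]
grip_width: 54.8
finger_force: 67.6
```

>>> play_rows:
  deltas:
    - [5, [0.8, 5.3, 0], [0, 0, 0.015]]
    - [5, [4, 10, 0], [0, 0, 0.015]]
    - [5, [7, 14.8, 0], [0, 0, 0.015]]
    - [5, [9.8, 19.3, 0], [0, 0, 0.015]]
    - [5, [9.8, 19.3, 0], [0, 0, 0.015]]

```text
clock: 10.25
tool_pos: [547.3, -180.4, 154.4]
eef_rot: [0.001, 0.989, -0.145, 0.001]
ft_force: [0.6, 1.3, -7.2]
grip_width: 54.3
finger_force: 67.7
```

```bash
python3 go.py 556.3 -174.7 56 -16.4;  python3 - <<'E'
from fit import *
img,P=cloud('wrist'); save(img,'w3'); np.savez('/tmp/w3',img=img,P=P)
cradlefit(P,img,np.array([559.4,-175.3]),108,-16.4)
s=robot.read_state()
print(s['tool_pos'],packfit(P,img,s['tool_pos'][:2],180,205))
E
```

```text
t 10.25 pos [ 547.3 -180.4  154.4] yaw -16.7 j6 1.47 F [ 0.6  1.3 -7.2] w 54.3
d cm [ 0.68 -0.83  9.84] w [ 0.002 -0.002 -0.005] rows 1.6
block 4501 ((629.9822387695312, -196.6732177734375), (83.88739776611328, 19.45697021484375), 73.29472351074219) along pct [64.2 74.  83.4] across [-41.5  40.2] z 56.70113116243465
rail 1 685 along [24.6 62.9] across [32.2 41.8] slope deg -1.92
rail -1 629 along [31.  63.2] across [-42.7 -32.8] slope deg -0.6
[ 545.61239799 -177.81249548  153.97540502] (((563.1012573242188, -185.0042724609375), (121.33312225341797, 77.50286102294922), 74.73800659179688), np.float64(189.69869500503685), array([ 576.22665666, -183.18196435]), 48278, 19988)
```

View pics/w3.png

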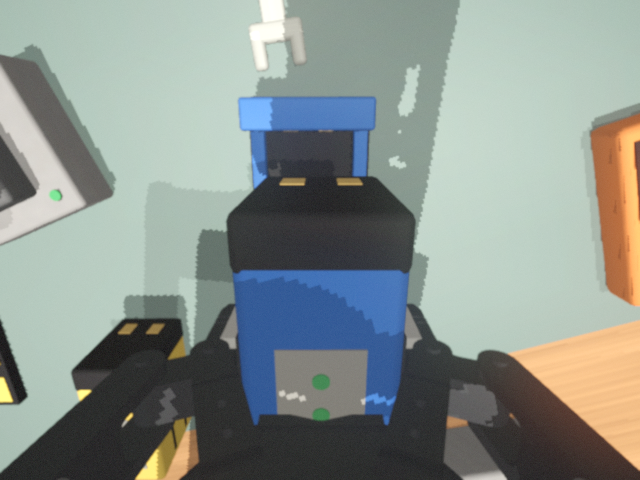

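The picture shows the blue pack in the gripper at (320,300), lined up behind the empty blue cradle with its block at (307,113).

>>> play_rows:
  deltas:
    - [5, [0.8, -0.7, 2], [0, 0, -0.003]]
    - [5, [0.8, -0.7, 5], [0, 0, -0.003]]
    - [5, [0.8, -0.7, 7], [0, 0, -0.003]]
    - [5, [0.8, -0.7, 7], [0, 0, -0.003]]
    - [5, [0.8, -0.7, 7], [0, 0, -0.003]]

```text
clock: 10.92
tool_pos: [555.7, -171.0, 85.3]
eef_rot: [-0.0, 0.99, -0.141, 0.0]
ft_force: [0.5, -0.5, -6.2]
grip_width: 54.3
finger_force: 67.5
```

```bash
python3 go.py 556.3 -174.7 54 -16.5
```

```text
t 10.93 pos [ 555.7 -171.    85.3] yaw -16.23 j6 1.48 F [ 0.5 -0.5 -6.2] w 54.3
d cm [0.16 0.34 3.13] w [-0.    -0.     0.005] rows 0.5
```

>>> play_rows:
  deltas:
    - [5, [0.1, 0.3, 0], [0, 0, 0.004]]
    - [5, [0.1, 0.3, 1], [0, 0, 0.004]]
    - [5, [0.1, 0.3, 2.1], [0, 0, 0.004]]
    - [5, [0.1, 0.3, 2.8], [0, 0, 0.004]]
    - [5, [0.1, 0.3, 2.8], [0, 0, 0.004]]

```text
clock: 11.55
tool_pos: [554.8, -174.6, 55.7]
eef_rot: [-0.0, 0.99, -0.144, -0.001]
ft_force: [-0.3, 1.0, -6.5]
grip_width: 54.1
finger_force: 67.8
```

```bash
python3 go.py 556.3 -174.7 51.7 -16.5
```

```text
t 11.55 pos [ 554.8 -174.6   55.7] yaw -16.52 j6 1.48 F [-0.3  1.  -6.5] w 54.1
d cm [ 0.14 -0.03  0.4 ] w [-0.     0.002 -0.   ] rows 0.1
```

>>> play_rows:
  deltas:
    - [5, [0, 0, 0.2], [0, 0, 0]]
    - [5, [0, 0, 0.35], [0, 0, 0]]
    - [5, [0.4, 0, 0.35], [0, 0, 0]]
    - [5, [0.8, 0, 0.35], [0, 0, 0]]
    - [5, [1.1, 0, 0.35], [0, 0, 0]]

```text
clock: 12.18
tool_pos: [566.9, -178.2, 53.5]
eef_rot: [0.0, 0.99, -0.144, 0.0]
ft_force: [0.0, 0.3, -6.2]
grip_width: 54.1
finger_force: 67.8
```

>>> play_rows:
  deltas:
    - [5, [0.1, 0, 0], [0, 0, 0]]
    - [5, [0.1, 0, 0], [0, 0, 0]]
    - [5, [0.2, 0, 0], [0, 0, 0]]

```text
clock: 12.55
tool_pos: [567.9, -178.4, 53.2]
eef_rot: [-0.0, 0.99, -0.144, -0.0]
ft_force: [-0.2, -0.0, -6.8]
grip_width: 54.3
finger_force: 67.8
```

```bash
python3 go.py 567.6 -178.1 51.7 -16.5
```

```text
t 12.55 pos [ 567.9 -178.4   53.2] yaw -16.51 j6 1.48 F [-0.2 -0.  -6.8] w 54.3
d cm [-0.03 -0.03  0.15] w [-0.     0.001 -0.   ] rows 0.0
```

>>> play_rows:
  deltas:
    - [5, [0, 0, 0.1], [0, 0, 0]]
    - [5, [0.1, 0, 0.1], [0, 0, 0]]
    - [5, [0.2, 0, 0.1], [0, 0, 0]]

```text
clock: 12.92
tool_pos: [568.5, -178.6, 52.1]
eef_rot: [-0.0, 0.99, -0.144, -0.002]
ft_force: [-4.8, 0.8, -3.7]
grip_width: 54.6
finger_force: 68.0
```

>>> play_rows:
  deltas:
    - [5, [0.1, 0, 0], [0, 0, 0]]
    - [5, [0.2, 0, 0], [0, 0, 0]]

```text
clock: 13.18
tool_pos: [568.4, -178.6, 52.1]
eef_rot: [-0.001, 0.99, -0.144, -0.003]
ft_force: [-10.1, 1.8, 2.3]
grip_width: 54.4
finger_force: 68.4
```

>>> play_rows:
  deltas:
    - [5, [0.05, 0, 0], [0, 0, 0]]
    - [8.5, [0, 0, 0], [0, 0, 0]]
    - [8.5, [0, 0, 0], [0, 0, 0]]
    - [8.5, [0, 0, -0.5], [0, 0, 0]]
    - [8.5, [0, 0, -4], [0, 0, 0]]

```text
clock: 13.8
tool_pos: [570.8, -179.2, 91.2]
eef_rot: [-0.0, 0.99, -0.144, -0.002]
ft_force: [1.0, -0.4, -0.8]
grip_width: 85.2
finger_force: 0.0
```

>>> play_rows:
  deltas:
    - [8.5, [0, 0, -5], [0, 0, 0]]
    - [8.5, [0, 0, -7], [0, 0, 0]]
    - [8.5, [-0.5, -0.5, -7], [0, 0, 0]]

```text
clock: 14.18
tool_pos: [570.8, -174.3, 165.1]
eef_rot: [0.001, 0.99, -0.144, 0.003]
ft_force: [-0.1, -0.7, -0.4]
grip_width: 84.6
finger_force: 0.0
```

```bash
python3 - <<'E'
from fit import *
from go import go
go(452,11,160,-16.4)
img,P=cloud('wrist'); save(img,'w4')
r=packfit(P,img,(568,-178)); print(r)
cradlefit(P,img,np.array(r[0][0]),107,r[0][2]-90)
E
```

```text
t 14.18 pos [ 570.8 -174.3  165.1] yaw -16.54 j6 1.49 F [-0.1 -0.7 -0.4] w 84.6
d cm [-16.67 -14.39   0.39] w [ 0.001 -0.007 -0.002] rows 3.5
(((568.0928955078125, -178.42266845703125), (55.78550720214844, 109.38362884521484), 73.34770202636719), np.float64(86.87258180565644), array([ 620.26459586, -190.49302457]), 13717, 329)
block 3930 ((629.9839477539062, -196.6798858642578), (84.2580795288086, 20.304927825927734), 73.46398162841797) along pct [54.5 65.1 74.7] across [-40.5  41.3] z 56.70017918537877
rail 1 1226 along [-43.9  50.9] across [33.7 42.7] slope deg 0.01
rail -1 758 along [-43.7  51.1] across [-42.1 -33.3] slope deg 0.72
```

View pics/w4.png

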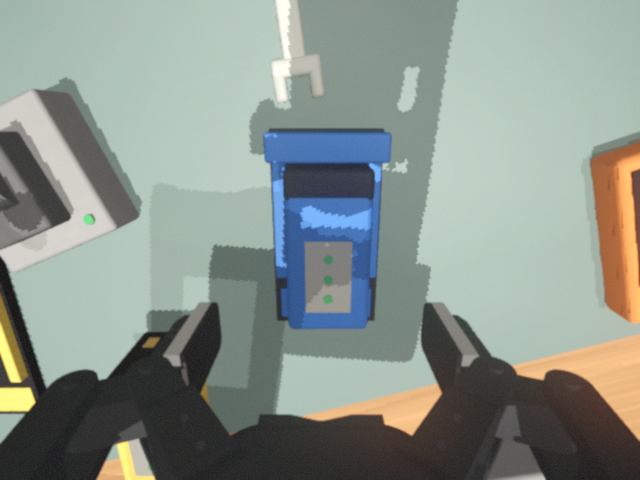

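The picture shows the blue pack home against the block at (328,165) and between the rails. Now for the parked yellow pack.

>>> play_rows:
  deltas:
    - [8.5, [-4, -3.6, 0], [0, 0, 0]]
    - [8.5, [-8, -7.2, 0], [0, 0, 0]]
    - [8.5, [-12, -10.8, 0], [0, 0, 0]]
    - [8.5, [-16.1, -14.4, 0], [0, 0, 0]]
    - [8.5, [-16.1, -14.4, 0], [0, 0, 0]]

```text
clock: 14.85
tool_pos: [450.3, 13.2, 160.6]
eef_rot: [-0.0, 0.99, -0.142, -0.003]
ft_force: [-0.1, -0.7, 0.2]
grip_width: 85.1
finger_force: 0.0
```

```bash
python3 - <<'E'
from fit import *
from go import go
img,P=cloud('wrist')
r=packfit(P,img,(452,11),68,85); print(r)
go(*r[0][0],39,r[0][2]-90)
E
```

```text
(((451.4767761230469, 10.977836608886719), (55.60648727416992, 109.72003173828125), 73.57947540283203), np.float64(74.85560309639854), array([501.3418601 ,  -8.91038353]), 13093, 284)
t 14.9 pos [452.8  11.8 161.1] yaw -16.33 j6 1.79 F [-0.3 -0.5  0.2] w 84.8
d cm [-0.07  0.1  12.21] w [0.001 0.003 0.002] rows 2.0
```

>>> play_rows:
  deltas:
    - [8.5, [0, 0.1, 4], [0, 0, 0]]
    - [8.5, [0, 0.1, 9], [0, 0, 0]]
    - [8.5, [0, 0.1, 12.1], [0, 0, 0]]
    - [8.5, [0, 0.1, 12.1], [0, 0, 0]]
    - [5, [0, 0.1, 12.1], [0, 0, 0]]

```text
clock: 15.52
tool_pos: [455.9, 8.8, 41.6]
eef_rot: [0.0, 0.99, -0.144, 0.0]
ft_force: [-0.2, -0.5, -0.3]
grip_width: 69.1
finger_force: 0.0
```

>>> play_rows:
  deltas:
    - [5, [0, 0, 0], [0, 0, 0]]
    - [5, [0, 0, 0], [0, 0, 0]]
    - [5, [0, 0, 0], [0, 0, 0]]
    - [5, [0, 0, 0], [0, 0, 0]]

```text
clock: 16.02
tool_pos: [456.6, 9.2, 42.6]
eef_rot: [-0.0, 0.99, -0.144, 0.002]
ft_force: [1.4, -0.6, 6.6]
grip_width: 54.6
finger_force: 64.9
```

>>> play_rows:
  deltas:
    - [5, [0, 0, -4], [0, 0, 0]]
    - [5, [0, 0, -9.5], [0, 0, 0]]
    - [5, [0.8, -4, -11.2], [0, 0, 0]]
    - [5, [2, -9, -11.2], [0, 0, -0.012]]
    - [5, [3.2, -14, -11.2], [0, 0, -0.024]]

```text
clock: 16.65
tool_pos: [524.7, 135.4, 153.2]
eef_rot: [0.0, 0.991, -0.132, -0.001]
ft_force: [0.9, -1.7, -6.7]
grip_width: 54.6
finger_force: 68.5
```

>>> play_rows:
  deltas:
    - [5, [0.9, -3.5, 0], [0, 0, 0]]
    - [5, [1, -4.7, 0], [0, 0, 0]]
    - [5, [1, -4.7, 0], [0, 0, 0]]
    - [5, [1, -4.7, 0], [0, 0, 0]]

```text
clock: 17.15
tool_pos: [545.6, 176.0, 152.6]
eef_rot: [0.001, 0.991, -0.132, -0.001]
ft_force: [-0.2, 0.6, -5.8]
grip_width: 54.3
finger_force: 68.2
```

```bash
 python3 - <<'E'
from fit import *
img,P=cloud('wrist'); save(img,'w5'); np.savez('/tmp/w5',img=img,P=P)
cradlefit(P,img,np.array([550.3,178.6]),26,-15.1)
s=robot.read_state()
from go import go
go(549.1,177.9,85,-15.1)
# pack-in-hand: terminal end face top edge
yw=np.arctan2(Rq(s['eef_rot'])[1,0],Rq(s['eef_rot'])[0,0]);u=np.array([np.cos(yw),np.sin(yw)]);n=np.array([-u[1],u[0]])
for nm in ['w3','w5']:
    pass
zt=s['tool_pos'][2]+33
m=(abs(P[...,2]-zt)<6); l=(P[m][:,:2]-s['tool_pos'][:2])@np.stack([u,n],1); q=l[(abs(l[:,1])<20)&(l[:,0]>0)]
print('front edge',np.percentile(q[:,0],[90,99]),np.median(P[m][:,2]),zt)
E
```

```text
block 3557 ((620.1240844726562, 158.89051818847656), (83.94563293457031, 19.676738739013672), 74.84086608886719) along pct [62.8 72.4 82.4] across [-41.9  39.7] z 56.68165693437757
rail 1 616 along [26.  60.3] across [32.  41.7] slope deg -1.76
rail -1 588 along [29.7 60.2] across [-42.9 -33. ] slope deg 0.12
t 17.2 pos [545.9 175.9 152.9] yaw -15.18 j6 2.07 F [ 0.3 -0.5 -6.4] w 54.1
d cm [ 0.27 -0.28  6.78] w [ 0.002  0.002 -0.001] rows 1.1
front edge [46.22564258 49.11344642] 184.74840851699085 185.85763308969425
```

View pics/w5.png

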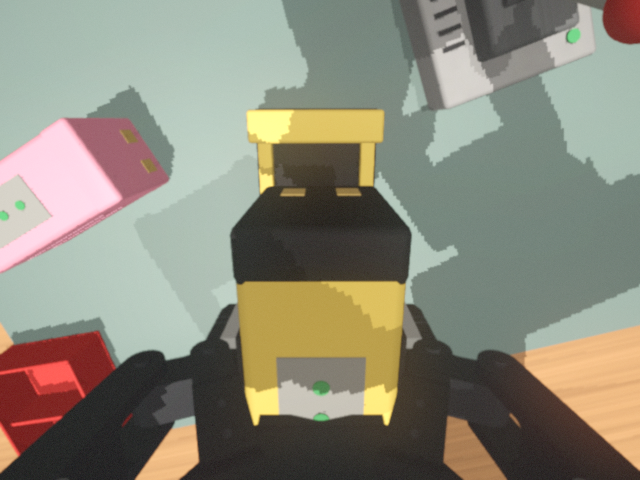

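The picture shows the yellow pack in the gripper at (320,300), lined up with the empty yellow cradle (block at (315,125)). I'll lower it.

>>> play_rows:
  deltas:
    - [5, [0.4, -0.3, 2], [0, 0, 0]]
    - [5, [0.4, -0.3, 5], [0, 0, 0]]
    - [5, [0.4, -0.3, 7], [0, 0, 0]]
    - [5, [0.4, -0.3, 7], [0, 0, 0]]
    - [5, [0.4, -0.3, 7], [0, 0, 0]]

```text
clock: 17.82
tool_pos: [552.5, 178.6, 84.2]
eef_rot: [-0.0, 0.991, -0.132, 0.001]
ft_force: [-0.5, 0.2, -6.6]
grip_width: 54.4
finger_force: 67.9
```

```bash
python3 go.py 550.7 177.7 58 -15.1
```

```text
t 17.82 pos [552.5 178.6  84.2] yaw -15.19 j6 2.08 F [-0.5  0.2 -6.6] w 54.4
d cm [-0.15  0.14  2.62] w [-0.    -0.001 -0.001] rows 0.4
```

>>> play_rows:
  deltas:
    - [5, [-0.1, 0.1, 1], [0, 0, 0]]
    - [5, [-0.1, 0.1, 2], [0, 0, 0]]
    - [5, [-0.1, 0.1, 2.6], [0, 0, 0]]
    - [5, [-0.1, 0.1, 2.6], [0, 0, 0]]
    - [5, [-0.1, 0.1, 2.6], [0, 0, 0]]

```text
clock: 18.45
tool_pos: [550.9, 178.5, 57.3]
eef_rot: [-0.0, 0.991, -0.132, 0.0]
ft_force: [0.2, 0.6, -6.3]
grip_width: 54.3
finger_force: 68.3
```

```bash
python3 go.py 562.3 174.6 54.6 -15.1
```

```text
t 18.45 pos [550.9 178.5  57.3] yaw -15.13 j6 2.08 F [ 0.2  0.6 -6.3] w 54.3
d cm [1.2  0.08 0.27] w [-0.    -0.    -0.001] rows 0.2
```

>>> play_rows:
  deltas:
    - [5, [0, 0.1, 0.2], [0, 0, 0]]
    - [5, [0.4, 0.1, 0.25], [0, 0, 0]]
    - [5, [0.8, 0.1, 0.25], [0, 0, 0]]
    - [5, [1.1, 0.1, 0.25], [0, 0, 0]]
    - [5, [1.2, 0.1, 0.25], [0, 0, 0]]

```text
clock: 19.08
tool_pos: [562.6, 174.2, 54.9]
eef_rot: [-0.0, 0.991, -0.132, 0.0]
ft_force: [0.8, 0.4, -6.0]
grip_width: 54.2
finger_force: 68.4
```

>>> play_rows:
  deltas:
    - [5, [0.1, 0, 0], [0, 0, 0]]
    - [5, [0.1, 0, 0], [0, 0, 0]]

```text
clock: 19.32
tool_pos: [562.7, 174.1, 54.8]
eef_rot: [0.0, 0.991, -0.132, -0.0]
ft_force: [-0.0, 0.6, -4.7]
grip_width: 54.4
finger_force: 68.4
```

>>> play_rows:
  deltas:
    - [5, [0.1, 0, 0.03], [0, 0, 0]]
    - [5, [0.2, 0, 0.03], [0, 0, 0]]
    - [5, [0.2, 0, 0.03], [0, 0, 0]]

```text
clock: 19.7
tool_pos: [562.7, 174.1, 54.8]
eef_rot: [-0.0, 0.991, -0.132, -0.002]
ft_force: [-6.8, 2.2, 0.8]
grip_width: 54.1
finger_force: 69.1
```

>>> play_rows:
  deltas:
    - [5, [0.1, 0, 0], [0, 0, 0]]
    - [5, [0.2, 0, 0], [0, 0, 0]]
    - [5, [0.2, 0, 0], [0, 0, 0]]

```text
clock: 20.08
tool_pos: [562.7, 174.1, 54.9]
eef_rot: [-0.0, 0.991, -0.132, -0.004]
ft_force: [-11.6, 4.5, 4.5]
grip_width: 54.7
finger_force: 69.4
```

>>> play_rows:
  deltas:
    - [8.5, [0, 0, 0], [0, 0, 0]]
    - [8.5, [0, 0, 0], [0, 0, 0]]
    - [8.5, [0, 0, -0.5], [0, 0, 0]]
    - [8.5, [0, 0, -4], [0, 0, 0]]
    - [8.5, [0, 0, -8], [0, 0, 0]]

```text
clock: 20.7
tool_pos: [566.9, 172.7, 135.1]
eef_rot: [0.0, 0.991, -0.132, -0.001]
ft_force: [0.1, -0.1, 0.2]
grip_width: 84.8
finger_force: 0.0
```

>>> play_rows:
  deltas:
    - [8.5, [0, 0, -4], [0, 0, 0]]
    - [8.5, [-1, 2, -9], [0, 0, 0]]
    - [4, [-1, 4, -9], [0, 0, 0]]
    - [1, [-1, 4, -9], [0, 0, 0]]

```text
clock: 21.2
tool_pos: [546.3, 135.7, 224.7]
eef_rot: [0.0, 0.991, -0.133, 0.0]
ft_force: [0.3, 0.6, -0.4]
grip_width: 51.2
finger_force: 0.0
```

```bash
python3 - <<'E'
from fit import *
from go import go
img,P=cloud('wrist'); save(img,'w6'); np.savez('/tmp/w6',img=img,P=P)
r=packfit(P,img,(557,176)); print(r)
cradlefit(P,img,np.array(r[0][0]),26,r[0][2]-90)
hsv=cv2.cvtColor(img,cv2.COLOR_RGB2HSV)
m=((hsv[...,0]<8)|(hsv[...,0]>172))&(hsv[...,1]>150)&(np.hypot(P[...,0]-640,P[...,1]-28)<90)&(P[...,2]>70); Q=P[m]
print('ball',len(Q),Q.mean(0),Q.min(0),Q.max(0))
m=(abs(P[...,2]-40)<3)&(np.hypot(P[...,0]-669,P[...,1]-30)<85); Q=P[m]; print('charger',len(Q),cv2.minAreaRect(Q[:,:2].astype(np.float32)))
go(590,20,200,6)
E
```

```text
(((557.49609375, 175.68341064453125), (55.89643859863281, 109.25326538085938), 74.93653106689453), np.float64(86.81234955481915), None, 9028, 0)
block 2459 ((615.3284912109375, 160.02755737304688), (83.95475769042969, 29.440813064575195), 74.697509765625) along pct [54.6 65.1 74.7] across [-41.2  40.8] z 56.654732571581974
rail -1 581 along [-44.   51.8] across [-42.1 -27.6] slope deg -0.53
ball 1605 [630.59639226  29.57832346 142.34787418] [618.54049858  16.645931   132.78788359] [642.42179796  39.28609402 147.57226675]
charger 6332 ((662.248046875, 30.157878875732422), (101.40997314453125, 100.44200134277344), 4.863187313079834)
t 21.25 pos [546.2 136.4 223.9] yaw -15.23 j6 2.01 F [-0.7  0.4 -0.1] w 43.2
d cm [ 7.28 10.08  2.38] w [-0.     0.001 -0.37 ] rows 2.0
```

View pics/w6.png

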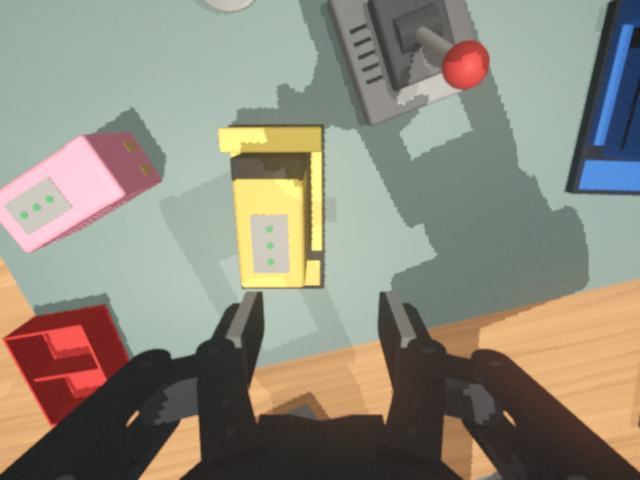

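The picture shows the yellow pack home against its block at (270,140), and the red ball at (465,63) with the lever still off. Next I'll close the gripper, go behind the lever and push.

>>> play_rows:
  deltas:
    - [0.1, [2.8, 4, 0.5], [0, 0, -0.15]]
    - [0.1, [5.6, 8, 1.5], [0, 0, -0.3]]
    - [0.1, [7, 9.8, 2.4], [0, 0, -0.36]]
    - [0.1, [7, 9.8, 2.4], [0, 0, -0.36]]
    - [0.1, [7, 9.8, 2.4], [0, 0, -0.36]]

```text
clock: 21.88
tool_pos: [588.2, 25.0, 199.4]
eef_rot: [-0.001, 0.999, 0.047, -0.001]
ft_force: [-0.8, -0.1, -0.3]
grip_width: 0.5
finger_force: 0.0
```

```bash
python3 go.py 588 23.5 133 5.5
```

```text
t 21.88 pos [588.2  25.  199.4] yaw 5.44 j6 1.45 F [-0.8 -0.1 -0.3] w 0.5
d cm [-0.02  0.15  6.64] w [-0.001  0.002 -0.001] rows 1.1
```

>>> play_rows:
  deltas:
    - [0.1, [0, 0.1, 3], [0, 0, 0]]
    - [0.1, [0, 0.1, 6.6], [0, 0, 0]]
    - [0.1, [0, 0.1, 6.6], [0, 0, 0]]
    - [0.1, [1.5, 0.1, 6.6], [0, 0, 0]]
    - [0.1, [3, 0.1, 6.6], [0, 0, 0]]

```text
clock: 22.5
tool_pos: [620.8, 26.5, 136.6]
eef_rot: [0.0, 0.999, 0.048, 0.002]
ft_force: [-1.2, -0.3, 1.2]
grip_width: 0.7
finger_force: 0.8
```

>>> play_rows:
  deltas:
    - [0.1, [1.5, 0, 0], [0, 0, 0]]
    - [0.1, [3, 0, 0], [0, 0, 0]]
    - [0.1, [4.5, 0, 0], [0, 0, 0]]
    - [0.1, [6, 0, 0], [0, 0, 0]]
    - [0.1, [6, 0, 0], [0, 0, 0]]

```text
clock: 23.12
tool_pos: [680.1, 31.8, 134.2]
eef_rot: [-0.0, 0.999, 0.048, 0.001]
ft_force: [1.5, 0.0, -0.6]
grip_width: 1.2
finger_force: 0.0
```

```bash
python3 - <<'E'
from fit import *
from go import go
go(685,32.5,133,5.5)
img,P=cloud('scene'); save(img,'s7')
hsv=cv2.cvtColor(img,cv2.COLOR_RGB2HSV)
m=((hsv[...,0]<8)|(hsv[...,0]>172))&(hsv[...,1]>150)&(np.hypot(P[...,0]-670,P[...,1]-28)<90)&(P[...,2]>70); Q=P[m]
print('ball',len(Q),Q.mean(0) if len(Q) else '')
E
```

```text
t 23.12 pos [680.1  31.8 134.2] yaw 5.49 j6 1.46 F [ 1.5  0.  -0.6] w 1.2
d cm [ 0.49 -0.02  0.12] w [ 0.    -0.001 -0.   ] rows 0.1
ball 61 [709.33524694  31.96501267 141.26264681]
```

>>> play_rows:
  deltas:
    - [0.1, [0.4, 0, 0], [0, 0, 0]]
    - [0.1, [0.8, 0, 0], [0, 0, 0]]
    - [0.1, [1, 0, 0], [0, 0, 0]]

```text
clock: 23.55
tool_pos: [682.5, 32.2, 134.2]
eef_rot: [0.0, 0.999, 0.048, -0.006]
ft_force: [-13.1, -2.3, 8.6]
grip_width: 0.9
finger_force: 7.2
```

>>> play_rows:
  deltas:
    - [0.1, [0.2, 0, 0], [0, 0, 0]]
    - [0.1, [0.4, 0, 0], [0, 0, 0]]

```text
clock: 23.8
tool_pos: [682.8, 32.2, 134.1]
eef_rot: [0.0, 0.999, 0.048, -0.01]
ft_force: [-22.6, -2.8, 13.7]
grip_width: 1.1
finger_force: 11.1
```

At the stop, with −22 N and no further movement. I'll back off, rise and check everything.

>>> play_rows:
  deltas:
    - [0.1, [-2, 0, 0], [0, 0, 0]]
    - [0.1, [-6, 0, 0], [0, 0, 0]]
    - [0.1, [-9, 0, -3], [0, 0, 0]]
    - [0.1, [-12, 0, -8], [0, 0, 0]]
    - [0.1, [-15, 0, -13], [0, 0, 0]]

```text
clock: 24.42
tool_pos: [541.9, 18.6, 265.9]
eef_rot: [-0.0, 0.999, 0.048, 0.0]
ft_force: [0.8, -0.7, -0.6]
grip_width: 1.0
finger_force: 0.0
```

>>> play_rows:
  deltas:
    - [0.1, [-3, 0, -3], [0, 0, 0]]
    - [0.1, [-3, 0, -3], [0, 0, 0]]
    - [0.1, [-3, 0, -3], [0, 0, 0]]

```text
clock: 24.8
tool_pos: [513.4, 15.9, 294.3]
eef_rot: [-0.0, 0.999, 0.048, 0.0]
ft_force: [0.3, 0.9, -0.3]
grip_width: 0.8
finger_force: 0.0
```

```bash
python3 - <<'E'
from fit import *
from go import go
go(540,30,270,5)
for c in ['wrist','scene']:
    img,P=cloud(c); save(img,'end_'+c)
    hsv=cv2.cvtColor(img,cv2.COLOR_RGB2HSV)
    m=((hsv[...,0]<8)|(hsv[...,0]>172))&(hsv[...,1]>150)&(np.hypot(P[...,0]-670,P[...,1]-28)<90)&(P[...,2]>70); Q=P[m]
    print('ball',len(Q),Q.min(0),Q.max(0))
    for p in [(568,-178),(557,176)]: print(packfit(P,img,p))
E
```

```text
t 24.8 pos [513.4  15.9 294.3] yaw 5.48 j6 1.42 F [ 0.3  0.9 -0.3] w 0.8
d cm [ 2.78 -1.15  2.44] w [ 0.    -0.001  0.008] rows 0.6Traceback (most recent call last):
  File "<stdin>", line 8, in <module>
    return umr_minimum(a, axis, None, out, keepdims, initial, where)
ValueError: zero-size array to reduction operation minimum which has no identity
```

```bash
python3 - <<'E'
from fit import *
img,P=cloud('scene'); save(img,'end_scene')
hsv=cv2.cvtColor(img,cv2.COLOR_RGB2HSV)
m=((hsv[...,0]<8)|(hsv[...,0]>172))&(hsv[...,1]>130)&(np.hypot(P[...,0]-690,P[...,1]-28)<90)&(P[...,2]>70); Q=P[m]
print('ball',len(Q),Q.mean(0) if len(Q) else '')
for p in [(568,-178),(557,176)]: print(packfit(P,img,p))
E
```

```text
ball 73 [708.85131201  32.47252305 140.32792973]
(((569.4526977539062, -178.2611541748047), (55.22299575805664, 114.15623474121094), 73.00190734863281), np.float64(86.69427413426729), array([ 616.65532821, -190.03288997]), 815, 125)
(((557.904541015625, 175.870849609375), (57.01365661621094, 114.77702331542969), 74.97966003417969), np.float64(86.86918059244022), array([605.48328635, 161.00946807]), 703, 110)
```

View pics/end_scene.png

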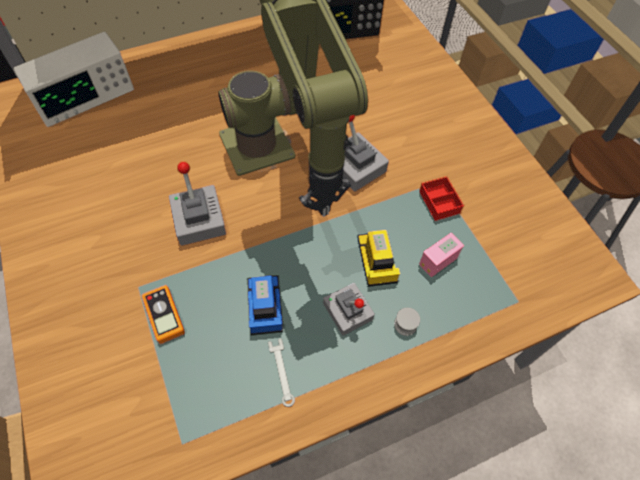

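The picture shows the blue pack home at (264,300), the yellow pack home at (380,255) and the lever over at (360,303). The bystanders haven't moved.

```bash
python3 -c "
from plant import robot
print(robot.close_job())"
```

```text
the job is handed in; nothing more can be done
None
```

The packs are swapped and each stands upright and home in its own-colour cradle; the charger lever was then pushed over to its stop, and the job was handed in at about 25 s of the 69 s allowed.

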